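Put the lids back on the washed sample jars

ROBOT

A 6-joint arm with a two-finger parallel gripper is mounted at the origin on the work surface. World frame = base frame: x ahead of the robot, y to its left, z up, the work surface at z = 0. Lengths are in mm, angles in rad, forces in N, time in s.
With the tool pointing down it reaches from about 300 to 875 mm from the base axis. Payload 6.4 kg.
Tool frame: the origin (TCP) lies midway between the tips of the shut fingers; the grasp point (between the pads) lies 19 mm behind it; x points along the fingers, y is the direction in which the jaws open and shut, and the axes are right-handed (so a half turn about x gives the same grasp; the last joint's range is limited). The gripper opens to 85 mm and grips with 20 to 120 N. Pads are 22 mm wide; open, the fingers measure 114 mm over their backs; the gripper's body (76 mm by 85 mm) begins 54 mm behind the grasp point. The pads swing forward as they close: fully open they stand 13 mm farther back than shut.
Start: joints at [-1.543, 0.181, 1.607, -0, 1.354, -0.206], TCP at [133.229, -559.367, 231.288] pointing down, gripper open.
Joint ranges: [-2.99, 2.99], [-0.89, 2.07], [0.3, 2.58], [-1.14, 4.28], [0, 2.63], [-3.12, 3.12]. Speed limits (rad/s): [2.57, 2.57, 3.01, 3.14, 3.14, 3.14].

INTERFACE

Orientations are given as a unit quaternion [x, y, z, w].
In Python, from workcell import bot, imaging gives the robot as it stands.
- The arm moves only by the tool jog_arm, never from a script. Its arguments are lists of equal length, an entry for each row: "offset": the shift along the world's x, y, z in m, a list of three; "twist": the turn about the world's z in rad; "jaw": the opening, from 0 (shut) to 1 (fully open). A call has 1 to 12 rows; each row is the pose to reach, as a shift and turn from the pose commanded when the call began; what a row does not reach only later rows make up. A row lasts 1/8 s, in which the tool goes at most 62.5 mm and 10.7 degrees, less where a joint would pass 70% of its speed; a pose out of reach is approached as far as the arm can. A call with a gripper value outside its range is refused whole. The fingers move at their own pace and stop on an object; "grip_force" is the grip in N (left out, the last holds). Time passes only in rows, so rows that repeat a pose let the fingers close. It gives the time, the measured TCP pose, the force and the opening at its end, in the units of the state.
- bot.get_state(): the state, without advancing time (a new reading comes with each control period).
- imaging.capture(name): name is "scene" or "top"; returns the picture (384x512x3 uint8, red, green, blue); there is no depth.
- imaging.camera_info(name): a dict with "fx", "fy", "cx", "cy" (pixels), "k1" (the pictures are not rectified: a ray, as slopes to the right and down, at radius r is drawn at 1 + k1 r^2 times it, then the intrinsics apply), "eye" and "rotation" of the camera in the world. Camera axes: x right, y up, looking along -z (the intrinsics and any distortion apply to the point x, -y, -z); pixel columns grow to the right and rows downward; lengths in mm; the calibration is good to about 2 mm. A picture is of the moment at which its call begins. camera_info takes no time and is no camera call.
- bot.job_done(): hands the job in, once; it reports no verdict.
The state is a dict: "time_s": time; "qpos": joint angles; "dq": joint speeds; "tau": joint torques, N m; "tool_pos": TCP position; "eef_rot": TCP orientation; "ft_force": force on the tool from outside, world axes, zero at the start; "moment": the same for the moment, N m; "finger_gap": finger opening in mm.
Only numpy, scipy, OpenCV 4.12 (cv2) and the standard library are available. Lean on these libraries where they do the work, as an engineer would, in place of code of your own. Each camera call takes 0.05 s, during which the arm holds its last target.

TASK

The washed sample jars are dry: pick out the four knobbed lids from the things on the bench and put each one on the jar of its own size, seated level with its step down inside the mouth. Set the lids down rather than dropping them, leave the jars standing where they are, and leave the perforated press plate where it lies.

Things in the scene. Friction and masses are not known exactly. Their poses are not given: they have to be found in the camera images.
- lid_80_knob (a point): The smallest lid, lying knob up: steel, flange 88 mm across, 3 mm thick, on a tapered step 7 mm deep (62 mm across, 52 at its foot) that fits in the 80 mm jar. Black knob: drum 24 mm across, 24 high, 4 mm above the flange. Point: middle of the drum, 26 mm above the step's foot, 19 above the flange's underside (so 19 above the jar's mouth when seated); z up. About 70 g.
- lid_100_knob (a point): The second smallest lid, lying knob up: steel, flange 108 mm across, 3 mm thick, on a tapered step 7 mm deep (82 mm across, 72 at its foot) that fits in the 100 mm jar. Black knob: drum 24 mm across, 24 high, 4 mm above the flange. Point: middle of the drum, 26 mm above the step's foot, 19 above the flange's underside (so 19 above the jar's mouth when seated); z up. About 100 g.
- lid_120_knob (a point): The second largest lid, lying knob up: steel, flange 128 mm across, 3 mm thick, on a tapered step 7 mm deep (102 mm across, 92 at its foot) that fits in the 120 mm jar. Black knob: drum 24 mm across, 24 high, 4 mm above the flange. Point: middle of the drum, 26 mm above the step's foot, 19 above the flange's underside (so 19 above the jar's mouth when seated); z up. About 140 g.
- lid_140_knob (a point): The largest lid, lying knob up: steel, flange 148 mm across, 3 mm thick, on a tapered step 7 mm deep (122 mm across, 112 at its foot) that fits in the 140 mm jar. Black knob: drum 24 mm across, 24 high, 4 mm above the flange. Point: middle of the drum, 26 mm above the step's foot, 19 above the flange's underside (so 19 above the jar's mouth when seated); z up. About 180 g.
- jar_80_mouth (a point): The smallest jar: a round, straight-sided, empty stainless steel jar standing open on the bench, 80 mm outer diameter, 50 mm high, wall 3 mm, loose. This point is the centre of its mouth, level with the rim; z up.
- jar_100_mouth (a point): The second smallest jar: a round, straight-sided, empty stainless steel jar standing open on the bench, 100 mm outer diameter, 56 mm high, wall 3 mm, loose. This point is the centre of its mouth, level with the rim; z up.
- jar_120_mouth (a point): The second largest jar: a round, straight-sided, empty stainless steel jar standing open on the bench, 120 mm outer diameter, 62 mm high, wall 3 mm, loose. This point is the centre of its mouth, level with the rim; z up.
- jar_140_mouth (a point): The largest jar: a round, straight-sided, empty stainless steel jar standing open on the bench, 140 mm outer diameter, 68 mm high, wall 3 mm, loose. This point is the centre of its mouth, level with the rim; z up.
- press_plate: Not a lid: a flat perforated stainless steel press plate, 110 mm across, 4 mm thick, with rows of 10 mm holes and an arched wire bail 37 mm high across it instead of a knob. Lies on the bench among the lids and jars. Origin: centre of its underside.
Mind the look-alikes: they are no part of the job. Leave any yellow look-alike of the part that bears lid_120_knob alone.

How it is judged:
By the outcome, as a careful person would: the job done as asked, in the order asked, and still so for the second after the job is handed in, with the robot touching nothing.
It also fails if it takes over 109 s, if anything falls off the work surface, if the arm or the gripper's body presses on something with over 40 N, if the wrist force passes 120 N, or if a joint passes its speed limit or range.

## Working session

There is one attempt and no reset: what is moved stays moved. The work goes in short steps, Python scripts to look and compute and a tool call to move; the robot and the scene stay as the last step left them, time stands still between calls to the robot, and variables do not carry over. Pictures are saved under pics/ and viewed, and the job is handed in when it is done.

Besides the shell and the picture viewer there is one more tool, called after "Emit:" as name(argument=value, ...), one argument or row to a line, values as JSON. jog_arm: Moves the arm, as the interface text tells. Its arguments: {"type":"object","properties":{"offset":{"type":"array"},"twist":{"type":"array"},"jaw":{"type":"array"},"grip_force":{"type":"number"}},"required":["offset","twist","jaw"]}

```bash
mkdir -p pics; ls; python3 - <<'E'
from workcell import bot, imaging
import cv2
for n in("scene","top"):
    im=imaging.capture(n); cv2.imwrite(f"pics/{n}0.png",im[:,:,::-1]); print(imaging.camera_info(n))
print(bot.get_state())
E
```

```text
pics
{'fx': 411.3772198105934, 'fy': 411.3772198105934, 'cx': 256.1672571178072, 'cy': 192.75790504265157, 'k1': -0.14521709397970128, 'eye': array([1355.27169882,   97.6728945 , 1012.16818099]), 'rotation': array([0.261211  , 0.28411573, 0.67585432, 0.62790764])}
{'fx': 379.9709530649409, 'fy': 379.9709530649409, 'cx': 249.95938531237857, 'cy': 188.1029009554373, 'k1': -0.13046095292150747, 'eye': array([ 258.14948496,   27.0345235 , 1281.4029481 ]), 'rotation': array([ 0.04210651, -0.05099683, -0.70469523,  0.70642126])}
{'time_s': 0.1, 'qpos': array([-1.54328218e+00,  1.81484948e-01,  1.60787653e+00, -1.18172599e-05,
        1.35379765e+00, -2.06269121e-01]), 'dq': array([-0.0002544 , -0.00273771, -0.00149841,  0.00143688,  0.00090823,
        0.00140808]), 'tau': array([ 3.72230334e-04, -4.45879519e+01, -3.52235162e+01, -2.47075832e-04,
        4.17892355e-03,  2.39457870e-05]), 'tool_pos': array([ 133.22132685, -558.85876151,  230.47921709]), 'eef_rot': array([ 0.7023265 ,  0.08301963, -0.70223576,  0.08191565]), 'ft_force': array([0.64476665, 0.52483413, 0.90934066]), 'moment': array([ 0.04373297, -0.0228147 , -0.03500432]), 'finger_gap': 85.44432599308426}
```

View pics/scene0.png

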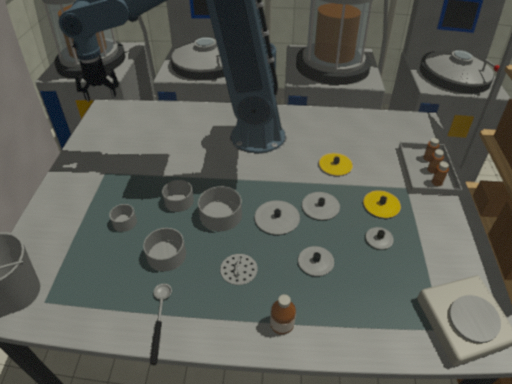

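View pics/top0.png

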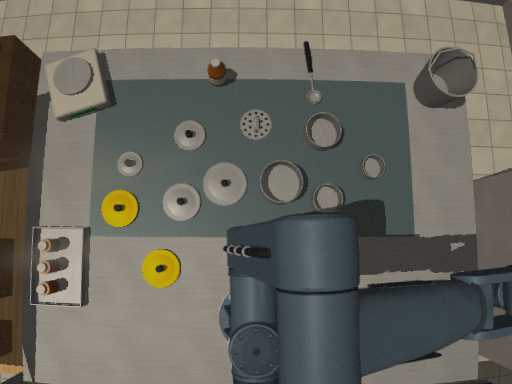

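```bash
cat > h.py <<'E'
import numpy as np, cv2
from scipy.spatial.transform import Rotation as R
from workcell import bot, imaging
def cam(n):
    c=imaging.camera_info(n); c['R']=R.from_quat(c['rotation']).as_matrix(); 
    c['K']=np.array([[c['fx'],0,c['cx']],[0,c['fy'],c['cy']],[0,0,1.]]); c['D']=np.array([c['k1'],0,0,0.]); return c
def cast(c,uv,z):
    uv=np.asarray(uv,float).reshape(-1,1,2)
    p=cv2.undistortPoints(uv,c['K'],c['D']).reshape(-1,2)
    d=np.c_[p[:,0],-p[:,1],-np.ones(len(p))]@c['R'].T
    t=(z-c['eye'][2])/d[:,2]; return c['eye']+d*t[:,None]
def proj(c,P):
    q=(np.asarray(P,float).reshape(-1,3)-c['eye'])@c['R']; q=q*[1,-1,-1]
    return cv2.projectPoints(q,np.zeros(3),np.zeros(3),c['K'],c['D'])[0].reshape(-1,2)
E
python3 - <<'E'
import cv2
a=cv2.imread('pics/top0.png')[90:240,85:405]
cv2.imwrite('pics/top0z.png',cv2.resize(a,None,fx=2.5,fy=2.5,interpolation=cv2.INTER_CUBIC))
a=cv2.imread('pics/scene0.png')[150:300,95:415]
cv2.imwrite('pics/scene0z.png',cv2.resize(a,None,fx=2.5,fy=2.5,interpolation=cv2.INTER_CUBIC))
E
```

```text
(no output)
```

View pics/top0z.png

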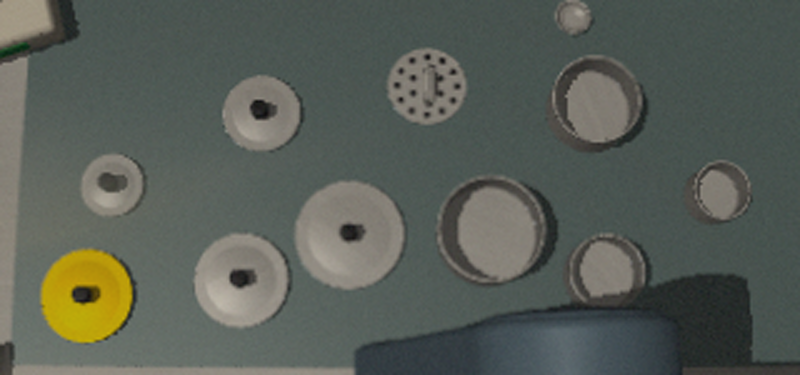

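View pics/scene0z.png

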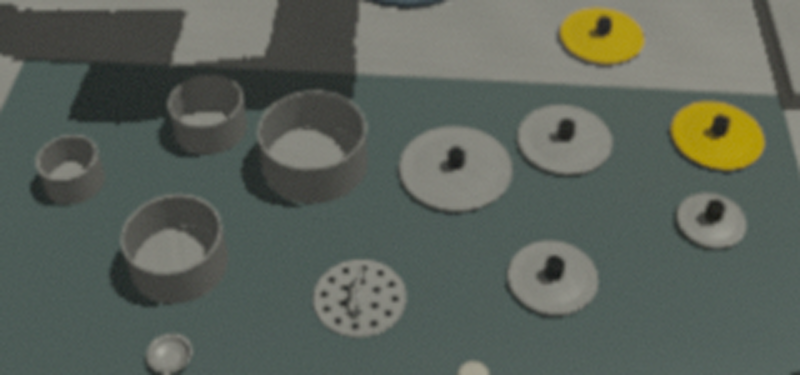

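```bash
cat > seg.py <<'E'
from h import *
def satmask(im):
    f=cv2.GaussianBlur(im,(3,3),0).astype(float); s=f.sum(2)+1
    return (f[:,:,1]+f[:,:,2]-2*f[:,:,0])/s   # RGB; teal high
E
python3 - <<'E'
from seg import *
for n,(y0,y1,x0,x1) in (('top',(90,240,85,420)),('scene',(150,300,95,415))):
    im=cv2.imread(f'pics/{n}0.png')[:,:,::-1]
    t=satmask(im)
    c=cam(n)
    print(n,t[120 if n=='top' else 280,200],)
    m=((t<0.08)).astype(np.uint8)*255
    cv2.imwrite(f'pics/{n}m.png',cv2.resize(m[y0:y1,x0:x1],None,fx=2.3,fy=2.3,interpolation=cv2.INTER_NEAREST))
    k,l,st,ce=cv2.connectedComponentsWithStats(m)
    for i in range(1,k):
        if 300<st[i,4]<6000:
            P=cast(c,ce[i],10)[0]; print(st[i],ce[i].round(1),P.round(0))
E
```

```text
top 0.0728744939271255
[ 359  334  153   50 4792] [453.6 364.9] [-187. -693.   10.]
scene 0.08560311284046693
[443   0  34  28 710] [459.5  13.9] [-1567.  1323.    10.]
[108 203  30  30 714] [122.6 217.3] [ 490. -417.   10.]
[ 142  226   45   47 1676] [164.4 249. ] [ 608. -245.   10.]
[ 295  244   41   38 1053] [315.8 260.9] [618. 217.  10.]
[ 218  252   41   35 1096] [238.4 268.9] [663. -10.  10.]
```

View pics/topm.png

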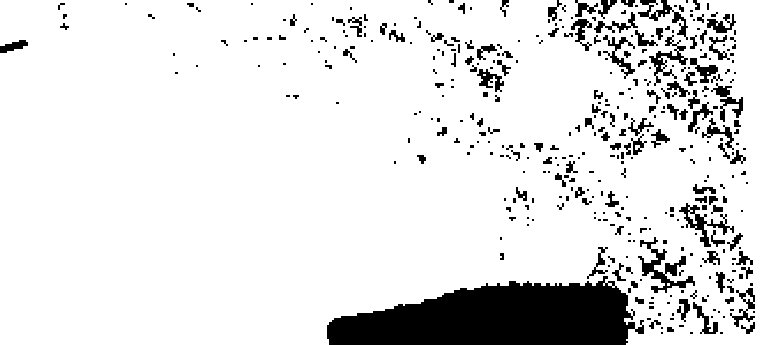

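View pics/scenem.png

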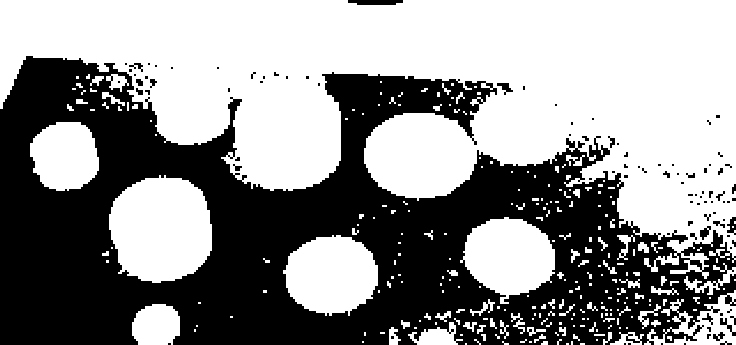

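Lower the threshold (Otsu within the mat), then fit circles with known radii.

```bash
python3 - <<'E'
from seg import *
for n,(y0,y1,x0,x1) in (('top',(90,240,85,420)),('scene',(150,300,95,415))):
    im=cv2.imread(f'pics/{n}0.png')[:,:,::-1]
    t=satmask(im); c=cam(n)
    m=((t<(0.045 if n=='top' else 0.055))).astype(np.uint8)*255
    m=cv2.morphologyEx(m,cv2.MORPH_OPEN,np.ones((3,3)))
    cv2.imwrite(f'pics/{n}m2.png',cv2.resize(m[y0:y1,x0:x1],None,fx=2.3,fy=2.3,interpolation=cv2.INTER_NEAREST))
    k,l,st,ce=cv2.connectedComponentsWithStats(m)
    for i in range(1,k):
        if 300<st[i,4]<6000:
            P=cast(c,ce[i],10)[0]; print(st[i],ce[i].round(1),P.round(0))
E
```

```text
[239 109  33  32 839] [255.3 124.2] [650.  -7.  10.]
[ 303  111   40   40 1223] [322.2 130.9] [ 629. -240.   10.]
[358 153  28  27 588] [371.7 166.7] [ 503. -410.   10.]
[ 259  159   46   46 1666] [280.9 181.7] [449. -94.  10.]
[ 201  161   47   46 1680] [224.2 183.5] [442.  98.  10.]
[310 183  34  30 857] [326.5 198.2] [ 393. -248.   10.]
[ 361  335  151   49 4706] [454.1 365. ] [-187. -695.   10.]
[444   0  32  28 685] [459.6  14. ] [-1564.  1323.    10.]
[ 197  184   45   48 1765] [219.6 207.7] [422. -99.  10.]
[301 191  40  30 945] [320.5 205.4] [387. 239.  10.]
[ 254  200   47   36 1335] [276.8 217.1] [450.  94.  10.]
[109 204  28  28 637] [122.7 217.3] [ 490. -417.   10.]
[ 143  227   44   45 1570] [164.5 248.8] [ 607. -245.   10.]
[365 226  29  24 567] [379.1 237.7] [516. 421.  10.]
[297 245  38  32 945] [315.6 260.7] [618. 217.  10.]
[220 253  38  33 998] [238.5 268.9] [663. -10.  10.]
```

View pics/topm2.png

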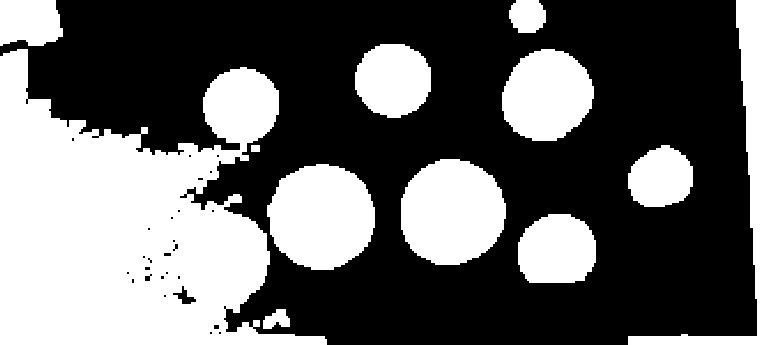

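View pics/scenem2.png

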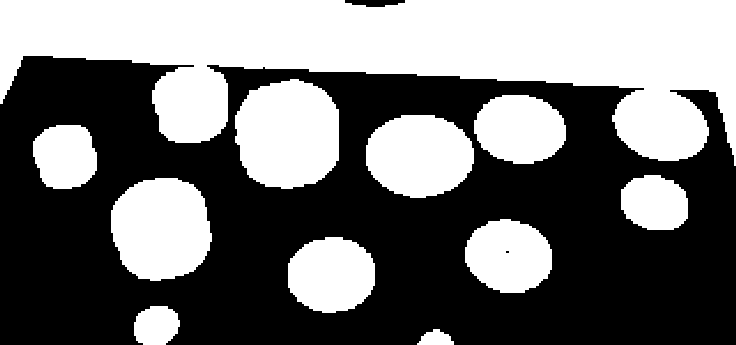

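```bash
cat > meas.py <<'E'
from seg import *
from scipy.optimize import least_squares
LID={'80':(516,421,44),'100':(618,217,54),'120':(387,239,64),'140':(446,96,74)}
JAR={'80':(497,-412,40,50),'100':(395,-240,50,56),'120':(620,-242,60,62),'140':(440,-95,70,68)}
def fit(P,r=None):
    f=(lambda p:np.hypot(P[:,0]-p[0],P[:,1]-p[1])-(p[2] if r is None else r))
    x0=[*P.mean(0)[:2]]+([50] if r is None else [])
    s=least_squares(f,x0,loss='soft_l1',f_scale=1.5); return s.x,np.sqrt(np.mean(f(s.x)**2))
def contour(m,uv):
    cs,_=cv2.findContours(m,cv2.RETR_EXTERNAL,cv2.CHAIN_APPROX_NONE)
    for q in cs:
        if len(q)<2000 and cv2.pointPolygonTest(q,tuple(map(float,uv)),False)>0 and cv2.contourArea(q)<4000:
            h=q.reshape(-1,2).astype(float); 
            ctr=h.mean(0); d=h-ctr; return h+0.4*d/np.linalg.norm(d,axis=1)[:,None]
def mask(n,im,bright=False):
    if bright: m=(cv2.GaussianBlur(im,(3,3),0).max(2)>115).astype(np.uint8)*255
    else: m=(satmask(im)<(0.045 if n=='top' else 0.055)).astype(np.uint8)*255
    return cv2.morphologyEx(m,cv2.MORPH_OPEN,np.ones((3,3)))
E
python3 - <<'E'
from meas import *
for n in('top','scene'):
    im=cv2.imread(f'pics/{n}0.png')[:,:,::-1]; c=cam(n)
    for k,(x,y,r) in LID.items():
        for br in(0,1):
            uv=proj(c,[x+0.5*r,y,10])[0]; h=contour(mask(n,im,br),uv)
            if h is None: print(n,k,br,'none'); continue
            p,e=fit(cast(c,h,9)); print(n,'lid',k,br,p.round(1),round(e,2))
    for k,(x,y,r,z) in JAR.items():
        uv=proj(c,[x,y,30])[0]; h=contour(mask(n,im),uv)
        if h is None: print('none',k);continue
        P=cast(c,h,z); d=np.array([x,y])-c['eye'][:2]; d/=np.linalg.norm(d)
        Q=P
        for _ in range(4):
            if _==0: ctr=np.array([x,y])+d*0
            s=(P[:,:2]-ctr)@d; Q=P[s>0.15*r]
            if n=='top' and k=='100':
                Q=Q[Q[:,0]>ctr[0]-15]
            p,e=fit(Q,r); ctr=p
        p3,e3=fit(Q)
        print(n,'jar',k,p.round(1),round(e,2),p3.round(1),len(Q))
    # knobs
    g=cv2.GaussianBlur(im,(3,3),0).max(2)
    for k,(x,y,r) in LID.items():
        u,v=proj(c,[x,y,26])[0]; u0,v0=int(u),int(v); w=g[v0-12:v0+13,u0-12:u0+13]
        mm=(w<45).astype(np.uint8); kk,l,st,ce=cv2.connectedComponentsWithStats(mm)
        i=1+np.argmax(st[1:,4]) if kk>1 else None
        if i: print(n,'knob',k,cast(c,ce[i]+[u0-12,v0-12],26)[0].round(1),st[i,4])
E
```

```text
top 80 0 none
top lid 80 1 [510.2 428.8  43. ] 1.04
top 100 0 none
top lid 100 1 [611.6 222.7  51.7] 0.98
top 120 0 none
top lid 120 1 [379.5 245.3  63.9] 1.16
top lid 140 0 [442.7  98.4  78.5] 1.32
top lid 140 1 [441.9  99.2  72.8] 0.98
top jar 80 [ 501.3 -406. ] 1.71 [ 498.7 -401.5   44.3] 31
top jar 100 [ 390.3 -245.4] 0.83 [ 390.  -245.1   50.4] 31
top jar 120 [ 623.4 -236.4] 1.5 [ 619.9 -233.9   63.4] 45
top jar 140 [446.3 -92.6] 1.89 [441.3 -89.4  74.8] 56
top knob 100 [612.  219.7  26. ] 32
top knob 120 [381.7 240.5  26. ] 18
top knob 140 [442.9  95.1  26. ] 19
scene 80 0 none
scene lid 80 1 [513.9 422.9  40.8] 10.89
scene 100 0 none
scene lid 100 1 [613.9 218.1  52.6] 1.01
scene 120 0 none
scene lid 120 1 [381.9 240.   62.6] 1.11
scene 140 0 none
scene lid 140 1 [444.4  94.4  72.1] 1.23
none 80
none 100
none 120
none 140
scene knob 80 [516.5 420.3  26. ] 27
scene knob 100 [616.8 216.   26. ] 31
scene knob 120 [387.5 238.   26. ] 17
scene knob 140 [449.5  92.4  26. ] 21
```

```bash
cat > m2.py <<'E'
from meas import *
def cont(t,th,uv,up=6):
    m=(t<th).astype(np.uint8)*255
    m=cv2.morphologyEx(m,cv2.MORPH_OPEN,np.ones((5,5)))
    cs,_=cv2.findContours(m,cv2.RETR_LIST,cv2.CHAIN_APPROX_NONE)
    best=None
    for q in cs:
        a=cv2.contourArea(q)
        if a<4500*up*up and cv2.pointPolygonTest(q,(float(uv[0]*up+2.5),float(uv[1]*up+2.5)),False)>0:
            if best is None or a>best[0]: best=(a,q)
    return None if best is None else (best[1].reshape(-1,2)-(up-1)/2)/up
def big(t,up=6): return cv2.resize(t,None,fx=up,fy=up,interpolation=cv2.INTER_LINEAR)
E
python3 - <<'E'
from m2 import *
for n in('top','scene'):
    im=cv2.imread(f'pics/{n}0.png')[:,:,::-1]; c=cam(n); T=big(satmask(im))
    for th in (0.02,0.03,0.04):
      print(n,th)
      for k,(x,y,r) in LID.items():
        h=cont(T,th,proj(c,[x+0.5*r,y,10])[0])
        if h is None: print(' lid',k,'none'); continue
        p,e=fit(cast(c,h,9)); print(' lid',k,p.round(1),round(e,2))
      for k,(x,y,r,z) in JAR.items():
        h=cont(T,th,proj(c,[x,y,30])[0])
        if h is None: print(' none',k);continue
        P=cast(c,h,z); ctr=np.array([x,y]);d=ctr-c['eye'][:2]; d/=np.linalg.norm(d)
        for _ in range(6):
            s=(P[:,:2]-ctr)@d; Q=P[s>0.1*r]
            if n=='top' and k=='100': Q=Q[Q[:,0]>ctr[0]-15]
            p,e=fit(Q,r); ctr=p
        p3,e3=fit(Q)
        print(' jar',k,p.round(1),round(e,2),p3.round(1),len(Q))
E
```

```text
top 0.02
 lid 80 none
 lid 100 [611.4 221.3  55.6] 0.42
 lid 120 [380.  243.6  66.6] 0.45
 lid 140 [442.7  97.8  75.9] 0.39
 jar 80 [ 499.7 -404.7] 0.61 [ 499.  -403.5   41.1] 186
 jar 100 [ 389.1 -244. ] 0.48 [ 388.4 -243.5   50.7] 191
 jar 120 [ 620.9 -235. ] 0.85 [ 619.1 -233.5   61.8] 282
 jar 140 [444.  -91.5] 0.72 [442.3 -90.2  71.7] 347
top 0.03
 lid 80 none
 lid 100 [611.2 221.3  56.4] 0.46
 lid 120 [380.  243.9  67.9] 0.67
 lid 140 [442.6  98.   76.8] 0.47
 jar 80 [ 500.2 -405.3] 0.8 [ 499.  -403.4   41.8] 187
 jar 100 [ 389.7 -244.6] 0.54 [ 388.5 -243.5   51.4] 191
 jar 120 [ 621.6 -235.5] 1.01 [ 619.2 -233.6   62.4] 286
 jar 140 [444.7 -92. ] 1.09 [441.9 -90.   72.8] 350
top 0.04
 lid 80 none
 lid 100 [610.7 221.4  57.5] 1.18
 lid 120 none
 lid 140 [442.5  98.2  77.9] 0.72
 jar 80 [ 500.7 -406. ] 1.02 [ 499.  -403.4   42.6] 189
 jar 100 [ 390.4 -245.1] 0.58 [ 388.7 -243.5   51.9] 191
 jar 120 [ 622.5 -236. ] 1.19 [ 619.5 -233.7   63. ] 287
 jar 140 [445.5 -92.7] 1.61 [441.4 -89.8  74.1] 359
scene 0.02
 lid 80 [514.8 420.7  45.4] 0.85
 lid 100 [615.7 216.7  54.6] 0.56
 lid 
[... 319 characters left out ...]
6.3] 0.9
 lid 100 [615.5 216.8  55.4] 0.59
 lid 120 [384.3 238.7  66.5] 0.94
 lid 140 [446.7  93.3  76. ] 0.71
 jar 80 [ 504.5 -407.9] 0.41 [ 504.8 -407.7   40.3] 170
 jar 100 [ 389.7 -247. ] 1.63 [ 394.2 -245.3   54. ] 213
 jar 120 [ 624.  -236.9] 0.36 [ 623.7 -237.1   59.7] 283
 jar 140 [442.7 -94.2] 1.49 [439.6 -94.9  67.4] 297
scene 0.04
 lid 80 [514.6 420.9  47.3] 0.96
 lid 100 [615.4 216.8  56.2] 0.61
 lid 120 [384.1 238.8  67.5] 1.03
 lid 140 [446.5  93.3  76.9] 0.77
 jar 80 [ 503.1 -408.6] 0.51 [ 504.2 -407.9   41.1] 172
 jar 100 [ 387.3 -247.2] 1.91 [ 392.5 -245.4   54.5] 214
 jar 120 [ 622.9 -237.5] 0.34 [ 623.2 -237.3   60.3] 286
 jar 140 [440.9 -94.5] 1.46 [438.5 -95.   68. ] 297
```

Emit:
jog_arm(
  offset=[
    [0.06,0.055,0],
    [0.1,0.11,0],
    [0.12,0.165,0],
    [0.15,0.22,0],
    [0.17,0.275,0],
    [0.2,0.33,0],
    [0.225,0.385,0],
    [0.25,0.44,-0.02],
    [0.27,0.5,-0.04],
    [0.29,0.56,-0.06],
    [0.31,0.61,-0.08],
    [0.312,0.655,-0.1],
  ],
  twist=[0,0,0,0,0,0,0,0,0,0,0,0],
  jaw=[1,1,1,1,1,1,0.9,0.8,0.7,0.7,0.7,0.7],
  grip_force=40,
)

```text
time_s: 1.6
tool_pos: [446.0, 95.3, 132.0]
eef_rot: [0.703, 0.082, -0.702, 0.083]
ft_force: [0.2, -0.0, -0.1]
finger_gap: 59.6
```

```bash
python3 - <<'E'
from m2 import *
s=bot.get_state(); print(s['tool_pos'],s['qpos'],R.from_quat(s['eef_rot']).as_matrix().round(2))
for n in('top','scene'):
    im=imaging.capture(n); cv2.imwrite(f'pics/{n}1.png',im[:,:,::-1])
    print(n,proj(cam(n),s['tool_pos']), proj(cam(n),[444.8,95.6,26]))
a=cv2.imread('pics/scene1.png')[100:300,95:415]
cv2.imwrite('pics/scene1z.png',cv2.resize(a,None,fx=2.5,fy=2.5,interpolation=cv2.INTER_CUBIC))
E
```

```text
[445.96872108  95.28039583 131.96622059] [-5.07415934e-02  3.13119075e-02  1.98887787e+00 -7.93876736e-05
  1.11961346e+00  1.28617127e+00] [[ 0.    0.23 -0.97]
 [-0.   -0.97 -0.23]
 [-1.    0.   -0.  ]]
top [[223.01722392 176.54229197]] [[224.74192463 182.0117705 ]]
scene [[278.64802405 189.4539027 ]] [[277.62466266 212.56217743]]
```

View pics/scene1z.png

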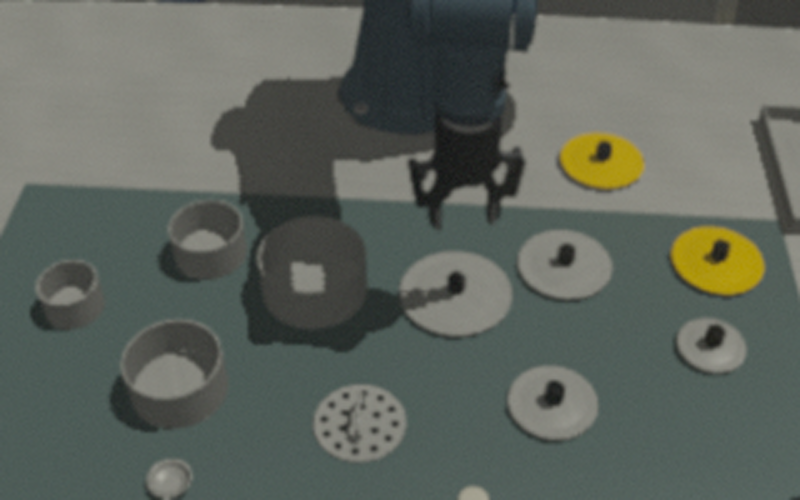

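View pics/top1.png

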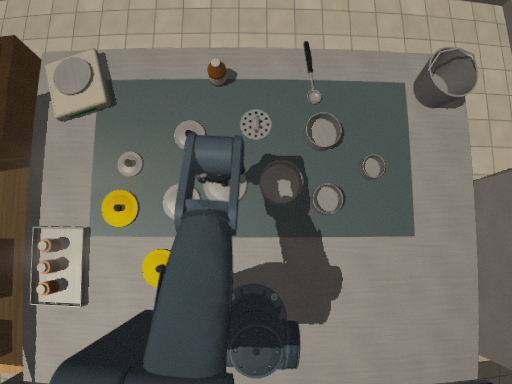

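Emit:
jog_arm(
  offset=[
    [0,0,-0.03],
    [0,0,-0.06],
    [0,0,-0.075],
    [0,0,-0.075],
    [0,0,-0.075],
  ],
  twist=[0,0,0,0,0],
  jaw=[0.7,0.7,0.7,0.7,0.7],
)

```text
time_s: 2.33
tool_pos: [445.8, 93.0, 58.2]
eef_rot: [0.703, 0.082, -0.702, 0.082]
ft_force: [0.2, 0.6, 1.3]
finger_gap: 59.7
```

```bash
python3 - <<'E'
from m2 import *
s=bot.get_state(); print(s['tool_pos'])
im=imaging.capture('scene'); cv2.imwrite('pics/scene2.png',im[:,:,::-1]); c=cam('scene')
print(proj(c,s['tool_pos']+[0,0,4]), proj(c,[444.8,95.6,26]), proj(c,[446.9,93.2,26]))
a=im[170:250,227:327,::-1]
cv2.imwrite('pics/scene2z.png',cv2.resize(a,None,fx=7,fy=7,interpolation=cv2.INTER_CUBIC))
E
```

```text
[445.83709596  93.03885609  58.23327905]
[[277.1886181  205.06591033]] [[277.62466266 212.56217743]] [[276.8627079  212.99763617]]
```

View pics/scene2z.png

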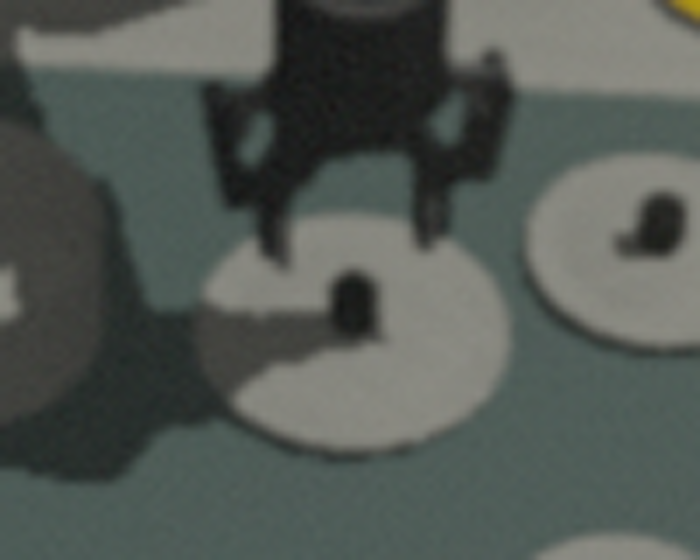

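Emit:
jog_arm(
  offset=[
    [0,0,-0.02],
    [0,0,-0.035],
    [0,0,-0.042],
    [0,0,-0.042],
    [0,0,-0.042],
  ],
  twist=[0,0,0,0,0],
  jaw=[0.7,0.7,0.7,0.7,0.7],
)

```text
time_s: 3.0
tool_pos: [445.4, 93.3, 15.7]
eef_rot: [0.703, 0.082, -0.702, 0.083]
ft_force: [-0.4, -0.0, 0.3]
finger_gap: 59.7
```

Emit:
jog_arm(
  offset=[
    [0,0,-0.0025],
    [0,0,-0.0025],
    [0,0,-0.0025],
    [0,0,-0.0025],
    [0,0,-0.0025],
    [0,0,-0.0025],
  ],
  twist=[0,0,0,0,0,0],
  jaw=[0.7,0.3,0.15,0.15,0.15,0.15],
)

```text
time_s: 3.75
tool_pos: [445.1, 93.4, 13.0]
eef_rot: [0.702, 0.082, -0.702, 0.082]
ft_force: [-1.7, 0.3, 4.7]
finger_gap: 23.0
```

Emit:
jog_arm(
  offset=[
    [0,0,0.01],
    [0,0,0.03],
    [0,0,0.06],
    [0,0,0.09],
    [0,-0.02,0.1],
    [0,-0.06,0.1],
    [0,-0.1,0.1],
    [0,-0.14,0.1],
    [-0.001,-0.17,0.1],
    [-0.001,-0.187,0.1],
    [-0.001,-0.187,0.1],
    [-0.001,-0.187,0.1],
  ],
  twist=[0,0,0,0,0,0,0,0,0,0,0,0],
  jaw=[0.1,0.1,0.1,0.1,0.1,0.1,0.1,0.1,0.1,0.1,0.1,0.1],
)

```text
time_s: 5.25
tool_pos: [443.7, -92.7, 112.6]
eef_rot: [-0.702, -0.083, 0.702, -0.082]
ft_force: [0.7, 0.9, -2.0]
finger_gap: 22.4
```

```bash
cat > look.py <<'E'
import sys
from m2 import *
tag=sys.argv[1]; X,Y,Z,half=map(float,sys.argv[2:6])
s=bot.get_state(); print(s['tool_pos'].round(1),s['ft_force'].round(1),round(s['finger_gap'],1))
out=[]
for n in('scene','top'):
    im=imaging.capture(n); cv2.imwrite(f'pics/{n}_{tag}.png',im[:,:,::-1]); c=cam(n)
    u,v=proj(c,[X,Y,Z])[0].astype(int); h=int(half)
    print(n,'crop origin',u-h,v-h,'tool',proj(c,s['tool_pos'])[0].round(1))
    out.append(cv2.resize(im[v-h:v+h,u-h:u+h,::-1],(390,390),interpolation=cv2.INTER_CUBIC))
cv2.imwrite(f'pics/z_{tag}.png',np.hstack(out))
E
python3 look.py a 443 -93 68 40
```

```text
[443.7 -92.7 112.6] [ 0.7  0.9 -2. ] 22.4
scene crop origin 179 160 tool [218.5 190.4]
top crop origin 242 140 tool [283.7 178.5]
```

View pics/z_a.png

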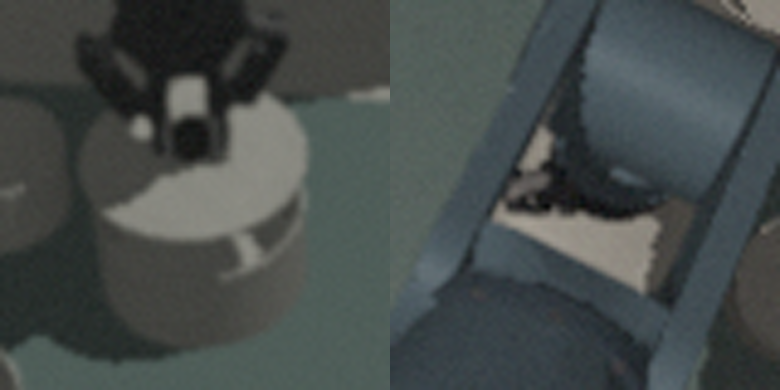

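```bash
cat > pred.py <<'E'
import sys
from m2 import *
# pred.py scenepng origin_u origin_v half  then circles x,y,z,r ...
def run(png,ou,ov,half,circs,out,cn='scene'):
    c=cam(cn); im=cv2.imread(png); h=half; s=780/(2*h)
    a=cv2.resize(im[ov:ov+2*h,ou:ou+2*h],(600,600),interpolation=cv2.INTER_CUBIC); s=600/(2*h)
    t=np.linspace(0,2*np.pi,90)
    for i,(x,y,z,r) in enumerate(circs):
        p=proj(c,np.c_[x+r*np.cos(t),y+r*np.sin(t),0*t+z]); p=((p-[ou,ov]+.5)*s-.5)
        cv2.polylines(a,[p.round().astype(int).reshape(-1,1,2)],True,[(0,0,255),(0,255,0),(255,0,0)][i%3],1)
    cv2.imwrite(out,a)
if __name__=='__main__':
    run(sys.argv[1],int(sys.argv[2]),int(sys.argv[3]),int(sys.argv[4]),eval(sys.argv[5]),sys.argv[6],*(sys.argv[7:8]))
E
python3 pred.py pics/scene_a.png 179 160 40 "[(443.7,-92.7,109,74),(443.5,-92.5,68,70)]" pics/pa.png
```

```text
(no output)
```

View pics/pa.png

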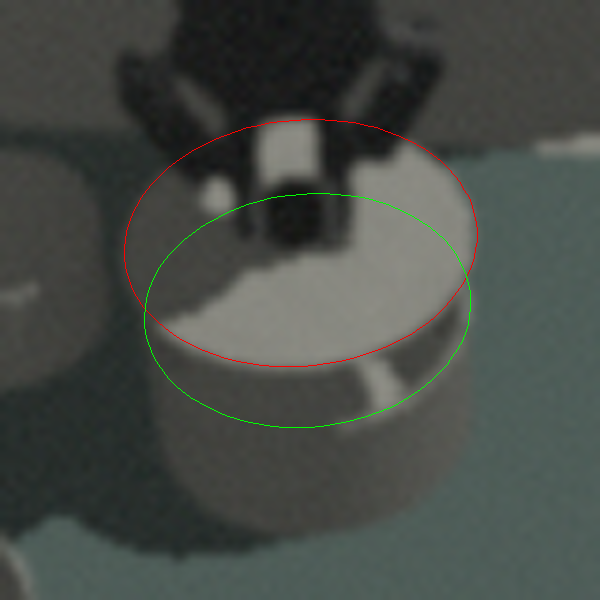

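Emit:
jog_arm(
  offset=[
    [0,0,-0.012],
    [0,0,-0.024],
    [0,0,-0.033],
    [0,0,-0.036],
    [0,0,-0.0375],
    [0,0,-0.0375],
    [0,0,-0.0375],
  ],
  twist=[0,0,0,0,0,0,0],
  jaw=[0.1,0.1,0.1,0.1,0.1,0.1,0.1],
)

```text
time_s: 6.22
tool_pos: [444.2, -93.8, 75.6]
eef_rot: [0.702, 0.082, -0.702, 0.083]
ft_force: [0.0, 0.1, -1.1]
finger_gap: 22.5
```

```bash
python3 look.py b 443 -93 68 40
```

```text
[444.2 -93.8  75.6] [ 0.   0.1 -1.1] 22.5
scene crop origin 179 160 tool [218.9 198.8]
top crop origin 242 140 tool [282.8 180.1]
```

View pics/z_b.png

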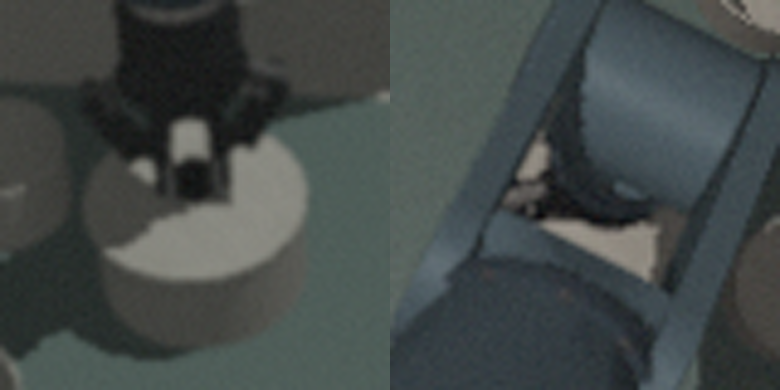

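Nearly seated (lid about 1–2 mm above the rim, centred). Lower a little more, looking for contact.

Emit:
jog_arm(
  offset=[
    [0,0,-0.001],
    [0,0,-0.002],
    [0,0,-0.002],
  ],
  twist=[0,0,0],
  jaw=[0.1,0.1,0.1],
)

```text
time_s: 6.7
tool_pos: [444.1, -93.8, 74.0]
eef_rot: [-0.702, -0.082, 0.702, -0.083]
ft_force: [-3.1, 1.0, 7.2]
finger_gap: 22.7
```

Emit:
jog_arm(
  offset=[
    [0,0,0],
    [0,0,0],
    [0,0,0.005],
    [0,0,0.04],
    [0,0.0,0.08],
    [-0.01,0.06,0.08],
    [-0.02,0.12,0.08],
    [-0.03,0.18,0.08],
    [-0.04,0.24,0.08],
    [-0.06,0.29,0.07],
    [-0.062,0.333,0.04],
    [-0.062,0.333,0.02],
  ],
  twist=[0,0,0,0,0,0,0,0,0,0,0,0],
  jaw=[0.4,0.7,0.7,0.7,0.7,0.7,0.7,0.7,0.7,0.7,0.7,0.7],
)

```text
time_s: 8.2
tool_pos: [381.0, 241.9, 92.7]
eef_rot: [0.702, 0.084, -0.702, 0.084]
ft_force: [0.5, -1.0, -0.1]
finger_gap: 59.8
```

```bash
python3 look.py c 382 241 26 40; python3 pred.py pics/scene_c.png 179 160 40 "[(444,-93.5,71,74),(444,-93.5,0,70)]" pics/pc.png;  python3 pred.py pics/scene_c.png 280 160 40 "[(382.2,241.2,9,64)]" pics/pc2.png; python3 -c "
import cv2,numpy as np
cv2.imwrite('pics/pc3.png',cv2.resize(np.hstack([cv2.imread('pics/pc.png'),cv2.imread('pics/pc2.png')]),(800,400)))"
```

```text
[381.  241.9  92.7] [ 0.5 -1.  -0.1] 59.8
scene crop origin 281 161 tool [324.1 186.5]
top crop origin 140 160 tool [177.1 198.8]
```

View pics/pc3.png

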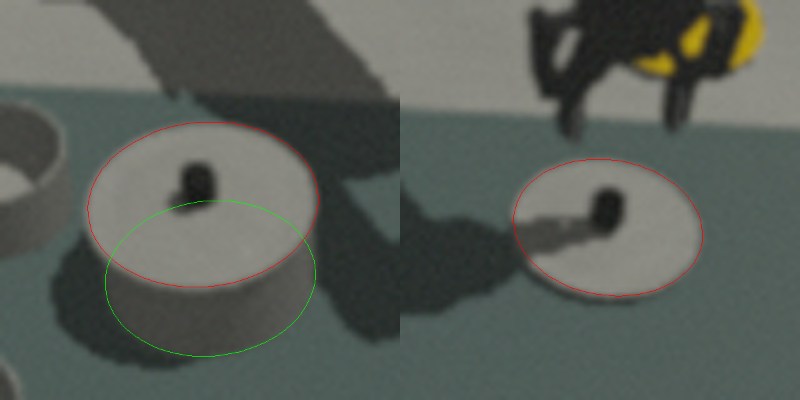

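Emit:
jog_arm(
  offset=[
    [0,0,-0.03],
    [0,0,-0.055],
    [0,0,-0.07],
    [0,0,-0.0765],
    [0,0,-0.08],
    [0,0,-0.08],
    [0,0,-0.08],
    [0,0,-0.08],
    [0,0,-0.08],
    [0,0,-0.08],
    [0,0,-0.08],
  ],
  twist=[0,0,0,0,0,0,0,0,0,0,0],
  jaw=[0.7,0.7,0.7,0.7,0.7,0.7,0.5,0.3,0.15,0.1,0.1],
)

```text
time_s: 9.68
tool_pos: [382.3, 239.5, 13.8]
eef_rot: [0.703, 0.083, -0.702, 0.082]
ft_force: [-1.2, -0.2, 6.2]
finger_gap: 22.6
```

Emit:
jog_arm(
  offset=[
    [0,0,0.01],
    [0,0,0.04],
    [0,0,0.09],
    [0.02,-0.03,0.125],
    [0.05,-0.08,0.13],
    [0.08,-0.13,0.13],
    [0.105,-0.18,0.13],
    [0.13,-0.23,0.13],
    [0.155,-0.28,0.13],
    [0.18,-0.33,0.13],
    [0.205,-0.38,0.13],
    [0.225,-0.43,0.13],
  ],
  twist=[0,0,0,0,0,0,0,0,0,0,0,0],
  jaw=[0.1,0.1,0.1,0.1,0.1,0.1,0.1,0.1,0.1,0.1,0.1,0.1],
)

```text
time_s: 11.18
tool_pos: [607.4, -192.3, 143.5]
eef_rot: [-0.702, -0.083, 0.702, -0.082]
ft_force: [0.7, 0.4, -1.8]
finger_gap: 22.9
```

Emit:
jog_arm(
  offset=[
    [0.01,-0.03,0],
    [0.015,-0.045,-0.02],
    [0.015,-0.045,-0.035],
    [0.015,-0.045,-0.04],
    [0.015,-0.045,-0.04],
  ],
  twist=[0,0,0,0,0],
  jaw=[0.1,0.1,0.1,0.1,0.1],
)

```text
time_s: 11.8
tool_pos: [621.5, -234.4, 102.9]
eef_rot: [-0.702, -0.083, 0.703, -0.083]
ft_force: [0.5, -0.6, -0.5]
finger_gap: 22.4
```

```bash
python3 look.py d 622 -236 62 40; python3 - <<'E'
from pred import *
s=bot.get_state()['tool_pos']; print(s)
run('pics/scene_d.png',120,210,40,[(s[0],s[1],s[2]-4,64),(622.5,-236,62,60)],'pics/pd.png')
E
```

```text
[ 621.5 -234.4  102.9] [ 0.5 -0.6 -0.5] 22.4
scene crop origin 123 202 tool [161.8 233.2]
top crop origin 284 88 tool [326.2 124.9]
[ 622.31710961 -235.01144091  104.0626875 ]
```

View pics/pd.png

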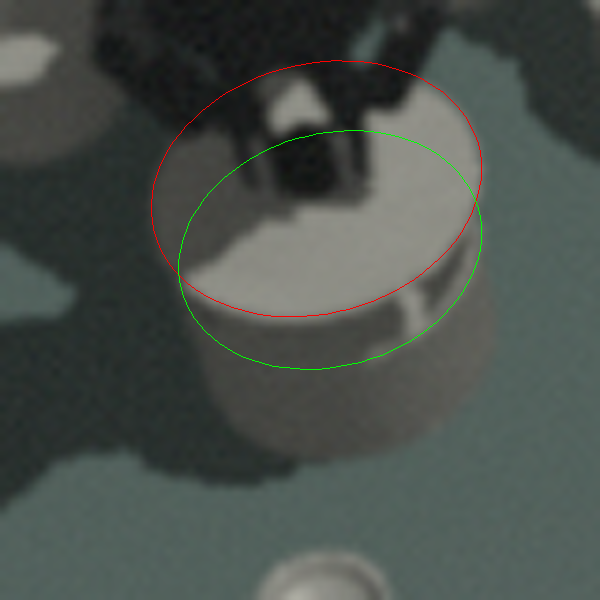

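Emit:
jog_arm(
  offset=[
    [0.001,0,-0.012],
    [0.001,0,-0.024],
    [0.001,0,-0.031],
    [0.001,0,-0.034],
    [0.001,0,-0.035],
    [0.001,0,-0.035],
  ],
  twist=[0,0,0,0,0,0],
  jaw=[0.1,0.1,0.1,0.1,0.1,0.1],
)

```text
time_s: 12.65
tool_pos: [623.2, -235.8, 68.9]
eef_rot: [0.702, 0.082, -0.702, 0.083]
ft_force: [-2.2, 1.0, 3.8]
finger_gap: 22.4
```

Emit:
jog_arm(
  offset=[
    [0,0,0],
    [0,0,0],
    [0,0,0.005],
    [0,0,0.04],
    [0,0.02,0.08],
    [0,0.08,0.08],
    [0,0.14,0.08],
    [0,0.2,0.08],
    [0,0.26,0.08],
    [0,0.32,0.07],
    [-0.005,0.38,0.05],
    [-0.01,0.42,0.04],
  ],
  twist=[0,0,0,0,0,0,0,0,0,0,0,0],
  jaw=[0.4,0.7,0.7,0.7,0.7,0.7,0.7,0.7,0.7,0.7,0.7,0.7],
)

```text
time_s: 14.15
tool_pos: [612.0, 187.0, 107.6]
eef_rot: [-0.702, -0.083, 0.702, -0.083]
ft_force: [-0.1, -0.5, 0.9]
finger_gap: 59.5
```

Emit:
jog_arm(
  offset=[
    [0,0.025,0],
    [0,0.035,-0.01],
    [0,0.035,-0.02],
    [0,0.035,-0.02],
  ],
  twist=[0,0,0,0],
  jaw=[0.7,0.7,0.7,0.7],
)

```text
time_s: 14.65
tool_pos: [612.1, 217.9, 86.6]
eef_rot: [-0.701, -0.082, 0.703, -0.082]
ft_force: [-0.5, 0.2, -0.3]
finger_gap: 59.7
```

```bash
python3 look.py e 613 219 26 40; python3 - <<'E'
from pred import *
s=bot.get_state()['tool_pos']; print(s)
run('pics/scene_e.png',120,210,40,[(623.2,-235.5,65,64),(623.2,-235.5,0,60)],'pics/pe1.png')
run('pics/scene_e.png',275,215,40,[(613.5,219,9,54)],'pics/pe2.png')
cv2.imwrite('pics/pe.png',cv2.resize(np.hstack([cv2.imread('pics/pe1.png'),cv2.imread('pics/pe2.png')]),(800,400)))
E
```

```text
[612.1 217.9  86.6] [-0.5  0.2 -0.3] 59.7
scene crop origin 276 216 tool [318.8 243.3]
top crop origin 149 93 tool [186.8 128.3]
[613.09431178 218.06617998  88.01374061]
```

View pics/pe.png

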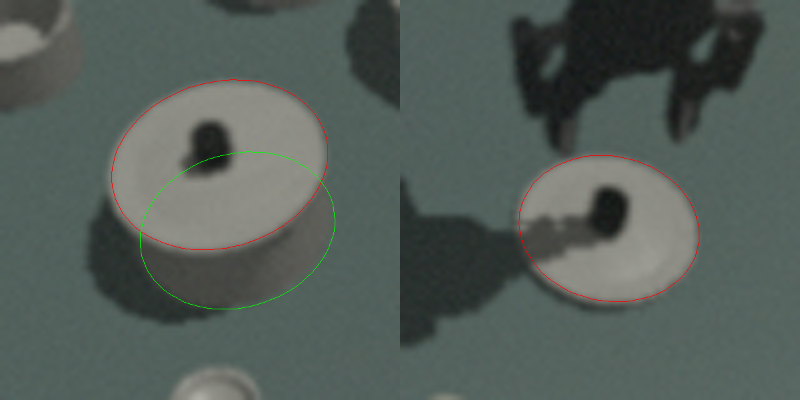

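Emit:
jog_arm(
  offset=[
    [0.001,0,-0.03],
    [0.001,0,-0.055],
    [0.001,0,-0.068],
    [0.001,0,-0.073],
    [0.001,0,-0.075],
    [0.001,0,-0.075],
    [0.001,0,-0.075],
    [0.001,0,-0.075],
    [0.001,0,-0.075],
    [0.001,0,-0.075],
    [0.001,0,-0.075],
  ],
  twist=[0,0,0,0,0,0,0,0,0,0,0],
  jaw=[0.7,0.7,0.7,0.7,0.7,0.7,0.5,0.3,0.15,0.1,0.1],
)

```text
time_s: 16.12
tool_pos: [614.4, 219.5, 13.9]
eef_rot: [0.703, 0.083, -0.702, 0.082]
ft_force: [-1.2, 0.5, 5.7]
finger_gap: 22.7
```

Emit:
jog_arm(
  offset=[
    [0,0,0.01],
    [0,0,0.04],
    [0,0,0.09],
    [-0.02,-0.04,0.125],
    [-0.045,-0.09,0.13],
    [-0.07,-0.14,0.13],
    [-0.095,-0.19,0.13],
    [-0.12,-0.24,0.13],
    [-0.145,-0.29,0.13],
    [-0.17,-0.34,0.13],
    [-0.195,-0.39,0.13],
    [-0.215,-0.44,0.13],
  ],
  twist=[0,0,0,0,0,0,0,0,0,0,0,0],
  jaw=[0.1,0.1,0.1,0.1,0.1,0.1,0.1,0.1,0.1,0.1,0.1,0.1],
)

```text
time_s: 17.62
tool_pos: [397.6, -221.9, 143.5]
eef_rot: [0.702, 0.082, -0.702, 0.082]
ft_force: [1.4, -0.2, -1.5]
finger_gap: 22.6
```

Emit:
jog_arm(
  offset=[
    [-0.005,-0.02,0],
    [-0.008,-0.024,-0.02],
    [-0.008,-0.024,-0.04],
    [-0.008,-0.024,-0.045],
    [-0.008,-0.024,-0.045],
  ],
  twist=[0,0,0,0,0],
  jaw=[0.1,0.1,0.1,0.1,0.1],
)

```text
time_s: 18.25
tool_pos: [390.8, -244.4, 98.3]
eef_rot: [-0.702, -0.083, 0.702, -0.082]
ft_force: [-0.9, -0.4, -0.9]
finger_gap: 22.7
```

```bash
python3 look.py f 391 -245 56 40; python3 - <<'E'
from pred import *
s=bot.get_state()['tool_pos']; print(s)
run('pics/scene_f.png',140,150,40,[(s[0],s[1],s[2]-4,54),(391.5,-245,56,50),(391.5,-245,0,50)],'pics/pf.png')
E
```

```text
[ 390.8 -244.4   98.3] [-0.9 -0.4 -0.9] 22.7
scene crop origin 137 149 tool [175.5 180. ]
top crop origin 288 157 tool [331.2 195.9]
[ 391.42186691 -244.93067057   99.05226234]
```

View pics/pf.png

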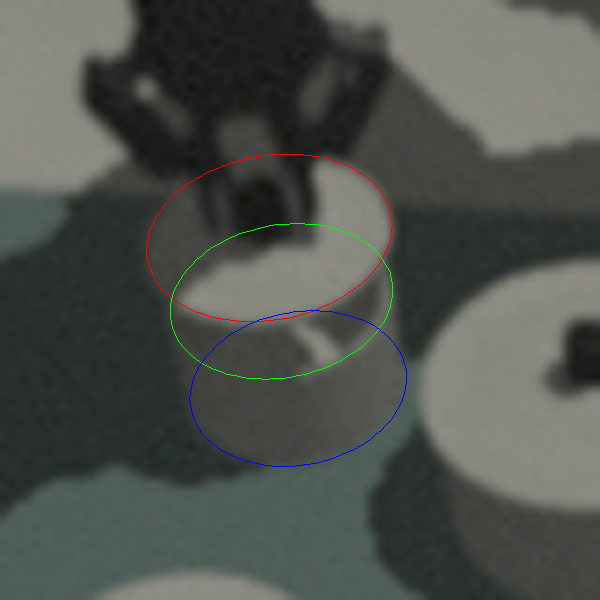

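Emit:
jog_arm(
  offset=[
    [0.001,0,-0.012],
    [0.001,0,-0.024],
    [0.001,0,-0.032],
    [0.001,0,-0.035],
    [0.001,0,-0.036],
    [0.001,0,-0.036],
  ],
  twist=[0,0,0,0,0,0],
  jaw=[0.1,0.1,0.1,0.1,0.1,0.1],
)

```text
time_s: 19.1
tool_pos: [391.8, -244.4, 62.8]
eef_rot: [-0.702, -0.083, 0.703, -0.082]
ft_force: [-3.3, 3.0, 7.8]
finger_gap: 22.8
```

Emit:
jog_arm(
  offset=[
    [0,0,0],
    [0,0,0],
    [0,0,0.005],
    [0,0,0.05],
    [0.01,0.0,0.09],
    [0.03,0.06,0.09],
    [0.04,0.12,0.09],
    [0.05,0.18,0.09],
    [0.06,0.24,0.09],
    [0.07,0.3,0.09],
    [0.08,0.36,0.09],
    [0.09,0.42,0.08],
  ],
  twist=[0,0,0,0,0,0,0,0,0,0,0,0],
  jaw=[0.4,0.7,0.7,0.7,0.7,0.7,0.7,0.7,0.7,0.7,0.7,0.7],
)

```text
time_s: 20.6
tool_pos: [483.0, 177.5, 143.5]
eef_rot: [0.703, 0.082, -0.701, 0.083]
ft_force: [0.1, -0.9, 0.1]
finger_gap: 59.7
```

Emit:
jog_arm(
  offset=[
    [0.01,0.055,0],
    [0.02,0.11,0],
    [0.025,0.165,-0.01],
    [0.03,0.21,-0.02],
    [0.031,0.246,-0.04],
    [0.031,0.246,-0.055],
    [0.031,0.246,-0.055],
  ],
  twist=[0,0,0,0,0,0,0],
  jaw=[0.7,0.7,0.7,0.7,0.7,0.7,0.7],
)

```text
time_s: 21.48
tool_pos: [511.6, 420.2, 85.4]
eef_rot: [-0.701, -0.082, 0.704, -0.083]
ft_force: [-0.4, -1.2, 0.7]
finger_gap: 59.7
```

```bash
python3 look.py g 513 423 26 40; python3 - <<'E'
from pred import *
s=bot.get_state(); print(s['tool_pos'],s['qpos'])
run('pics/scene_g.png',140,150,40,[(391.8,-244.5,59,54),(391.8,-244.5,0,50)],'pics/pg1.png')
run('pics/scene_g.png',338,198,40,[(513,422.5,9,44)],'pics/pg2.png')
cv2.imwrite('pics/pg.png',cv2.resize(np.hstack([cv2.imread('pics/pg1.png'),cv2.imread('pics/pg2.png')]),(800,400)))
E
```

```text
[511.6 420.2  85.4] [-0.4 -1.2  0.7] 59.7
scene crop origin 340 193 tool [383.9 220.8]
top crop origin 88 121 tool [124.3 158.7]
[513.21194431 420.33338403  87.58999247] [ 5.07830867e-01  5.19687759e-01  1.46971701e+00 -2.68891793e-04
  1.15246618e+00  1.84596083e+00]
```

View pics/pg.png

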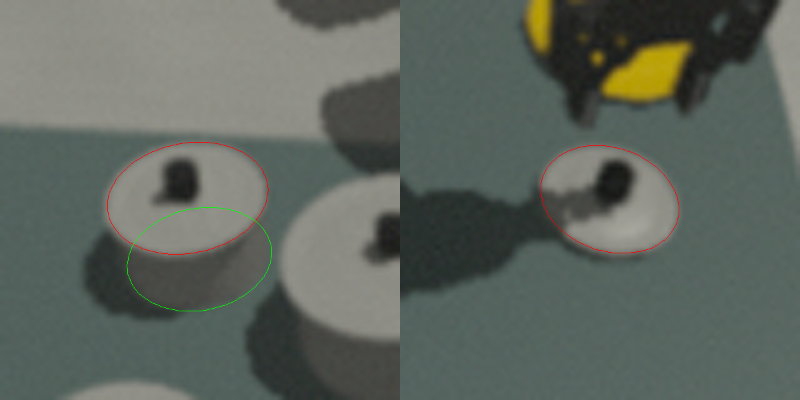

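Emit:
jog_arm(
  offset=[
    [0,0.001,-0.03],
    [0,0.001,-0.055],
    [0,0.001,-0.067],
    [0,0.001,-0.072],
    [0,0.001,-0.074],
    [0,0.001,-0.074],
    [0,0.001,-0.074],
    [0,0.001,-0.074],
    [0,0.001,-0.074],
    [0,0.001,-0.074],
    [0,0.001,-0.074],
  ],
  twist=[0,0,0,0,0,0,0,0,0,0,0],
  jaw=[0.7,0.7,0.7,0.7,0.7,0.7,0.5,0.3,0.15,0.1,0.1],
)

```text
time_s: 22.95
tool_pos: [513.3, 422.6, 13.9]
eef_rot: [0.703, 0.083, -0.702, 0.082]
ft_force: [-0.3, 0.1, 5.2]
finger_gap: 22.8
```

Emit:
jog_arm(
  offset=[
    [0,0,0.01],
    [0,0,0.04],
    [0,0,0.09],
    [0,-0.04,0.125],
    [0,-0.1,0.13],
    [0,-0.16,0.13],
    [0,-0.22,0.13],
    [0,-0.28,0.13],
    [0,-0.34,0.13],
    [0,-0.4,0.13],
    [0,-0.46,0.13],
    [0,-0.52,0.13],
  ],
  twist=[0,0,0,0,0,0,0,0,0,0,0,0],
  jaw=[0.1,0.1,0.1,0.1,0.1,0.1,0.1,0.1,0.1,0.1,0.1,0.1],
)

```text
time_s: 24.45
tool_pos: [512.4, -99.5, 143.5]
eef_rot: [0.702, 0.082, -0.702, 0.082]
ft_force: [0.8, 0.3, -1.1]
finger_gap: 22.9
```

Emit:
jog_arm(
  offset=[
    [0,-0.06,0],
    [0,-0.12,0],
    [0,-0.18,0],
    [-0.004,-0.23,0],
    [-0.008,-0.27,0],
    [-0.011,-0.3,-0.01],
    [-0.011,-0.309,-0.03],
    [-0.011,-0.309,-0.05],
    [-0.011,-0.309,-0.05],
    [-0.011,-0.309,-0.05],
  ],
  twist=[0,0,0,0,0,0,0,0,0,0],
  jaw=[0.1,0.1,0.1,0.1,0.1,0.1,0.1,0.1,0.1,0.1],
)

```text
time_s: 25.7
tool_pos: [502.4, -405.5, 93.3]
eef_rot: [-0.702, -0.083, 0.702, -0.083]
ft_force: [0.4, -0.9, -0.6]
finger_gap: 22.7
```

```bash
python3 look.py h 502 -406 50 40; python3 - <<'E'
from pred import *
s=bot.get_state()['tool_pos']; print(s)
run('pics/scene_h.png',82,170,40,[(s[0],s[1],s[2]-4,44),(502.5,-406.5,50,40),(502.5,-406.5,0,40)],'pics/ph.png')
E
```

```text
[ 502.4 -405.5   93.3] [ 0.4 -0.9 -0.6] 22.7
scene crop origin 81 172 tool [118.8 202.8]
top crop origin 334 124 tool [378.5 162.1]
[ 502.73128851 -406.34632632   94.24852655]
```

View pics/ph.png

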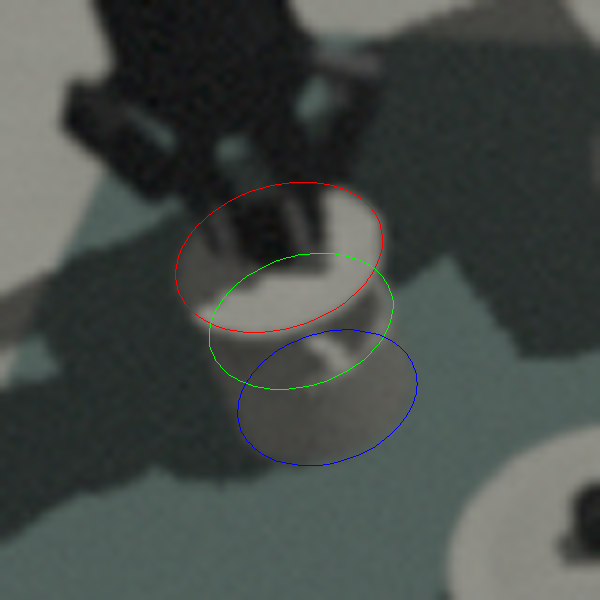

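Everything lines up. cmd z is about 92.3, so seating needs −37 mm.

Emit:
jog_arm(
  offset=[
    [0,0,-0.012],
    [0,0,-0.024],
    [0,0,-0.033],
    [0,0,-0.036],
    [0,0,-0.037],
    [0,0,-0.037],
  ],
  twist=[0,0,0,0,0,0],
  jaw=[0.1,0.1,0.1,0.1,0.1,0.1],
)

```text
time_s: 26.55
tool_pos: [501.9, -406.7, 56.9]
eef_rot: [-0.702, -0.083, 0.702, -0.082]
ft_force: [-2.4, 2.8, 4.9]
finger_gap: 22.9
```

Emit:
jog_arm(
  offset=[
    [0,0,0],
    [0,0,0],
    [0,0,0.005],
    [0,0,0.05],
    [0,0,0.1],
    [-0.05,-0.01,0.15],
    [-0.1,-0.03,0.17],
    [-0.16,-0.05,0.17],
    [-0.22,-0.07,0.17],
    [-0.28,-0.1,0.17],
    [-0.32,-0.13,0.17],
    [-0.35,-0.15,0.17],
  ],
  twist=[0,0,0,0,0,0,0,0,0,0,0,0],
  jaw=[0.4,0.7,0.7,0.7,0.7,0.7,0.7,0.7,0.7,0.7,0.7,0.7],
)

```text
time_s: 28.05
tool_pos: [149.3, -558.0, 226.9]
eef_rot: [-0.702, -0.081, 0.702, -0.082]
ft_force: [0.8, 0.3, 0.6]
finger_gap: 59.8
```

```bash
python3 - <<'E'
from pred import *
s=bot.get_state(); print(s['tool_pos'],s['time_s'],s['dq'].round(3))
C=[(502.2,-406.5,53,44),(391.8,-244.5,59,54),(623.2,-235.5,65,64),(444,-93.5,71,74)]
for n in('scene','top'): cv2.imwrite(f'pics/{n}_i.png',imaging.capture(n)[:,:,::-1])
run('pics/scene_i.png',90,150,80,C,'pics/pi.png')
run('pics/top_i.png',240,80,80,C,'pics/pit.png','top')
cv2.imwrite('pics/pii.png',cv2.resize(np.hstack([cv2.imread('pics/pi.png'),cv2.imread('pics/pit.png')]),(800,400)))
E
```

```text
[ 149.32284051 -558.04070704  226.85874236] 28.05 [-0.427  0.186 -0.209  0.012  0.035 -0.436]
```

View pics/pii.png

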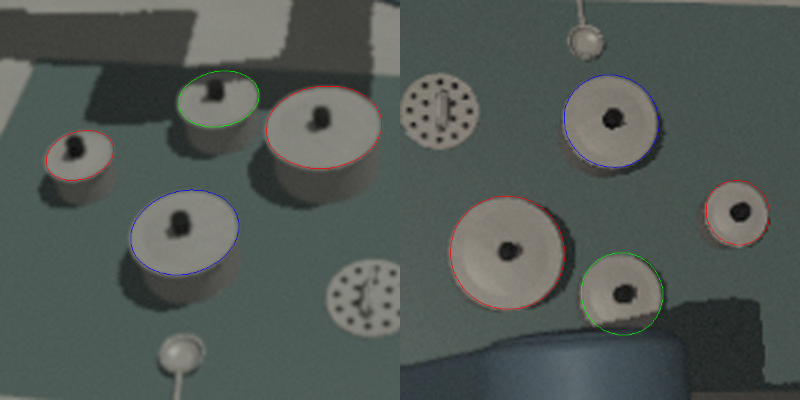

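View pics/scene_i.png

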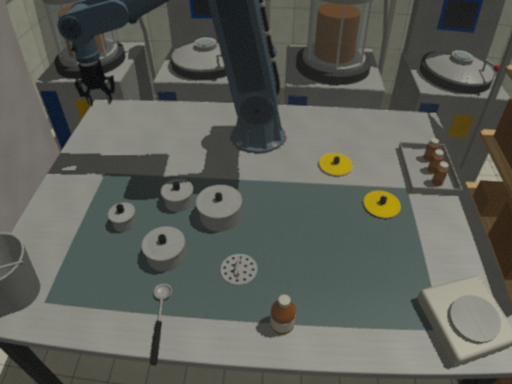

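Emit:
jog_arm(
  offset=[
    [0,0,0],
    [0,0,0],
    [0,0,0],
  ],
  twist=[0,0,0],
  jaw=[0.7,0.7,0.7],
)

```text
time_s: 28.52
tool_pos: [153.1, -556.2, 226.4]
eef_rot: [0.702, 0.083, -0.702, 0.083]
ft_force: [-0.1, 1.1, -0.2]
finger_gap: 59.7
```

```bash
python3 -c "
from workcell import bot
print(bot.get_state()['dq'].round(3)); print(bot.job_done())"
```

```text
[-0.003  0.002 -0.003 -0.003 -0.003 -0.002]
the job is handed in; nothing more can be done
None
```

I put all four steel lids on their own jars (140, 120, 100, then 80 mm) and handed the job in at about 28.5 s of the 109 s allowed. Each lid was picked up by its knob and lowered until it touched the rim at about 4–8 N before I let go. The yellow look-alikes and the press plate were never touched.

- **Last pictures:** in both views each lid's flange matches a level circle at seated height, and the arm was clear and at rest.
- **Camera disagreement:** the two cameras differed by about 4 mm, so I used roughly the midpoint. The step has about 6 mm of play all round in the mouth.
- **Partly hidden:** in the top view the arm hid the edge of the 100 mm jar, so that lid is fully checked only in the scene view.
- **Not measured:** I did not measure the jars' positions again afterwards; they look unmoved in the pictures.

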